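# Sort the large pipe fittings into the outline tray

### The job

Put the three large steel pipe fittings (elbow, tee and cross) into the sorting tray, each lying flat on the floor of the bay that has its own shape painted on it; it does not matter which way they point. Leave the three small fittings of the same shapes where they lie on the bench.

Things in the scene. Friction and masses are not known exactly. Their poses are not given: they have to be found in the camera images.
- elbow_center (a point): Large steel pipe fitting lying flat: L-shaped elbow: round legs along own +x and +y whose axes meet 9.5 mm to -x and -y of this point; each ends 32 mm from there in a flat face. Fills +-22.5 mm in x and y. Grip 45 mm, x leg's end to corner's back: along own x at y = -9.5 mm (or along own y at x = -9.5 mm). 26 mm high and thick, 160 g. Point: middle of its extents, half-way up; own z up.
- tee_center (a point): Large steel pipe fitting lying flat: T-shaped tee: run 64 mm long along own x, its axis 9.5 mm to -y of this point; branch from its middle to own +y, ending 32 mm from the run's axis. Fills +-22.5 mm in y. Grip 64 mm between the run's flat ends, along own x at y = -9.5 mm, or 26 mm across the branch. 26 mm high and thick, 210 g. Point: middle of its extents, half-way up; own z up.
- cross_center (a point): Large steel pipe fitting lying flat: plus-shaped cross: four arms along own +-x and +-y, each ending 32 mm from this point in a flat face. Grip 64 mm between opposite ends, along own x or y. 26 mm high and thick, 260 g. Point: middle of its extents, half-way up; own z up.
- small_elbow_center (a point): Small plain steel elbow, a look-alike of the same shape at 0.6 of the size (27 mm by 27 mm, 16 mm high), lying flat on the bench; it is to stay where it lies. This point: middle of its outer extents, half-way up; axes as those of the large elbow.
- small_tee_center (a point): Small plain steel tee, a look-alike of the same shape at 0.6 of the size (38 mm by 27 mm, 16 mm high), lying flat on the bench; it is to stay where it lies. This point: middle of its outer extents, half-way up; axes as those of the large tee.
- small_cross_center (a point): Small plain steel cross, a look-alike of the same shape at 0.6 of the size (38 mm by 38 mm, 16 mm high), lying flat on the bench; it is to stay where it lies. This point: middle of its outer extents, half-way up; axes as those of the large cross.
- bay_elbow: Shallow white square bay in the tray, 102 mm outside, 96 mm inside, a dark elbow shape (an L, life size of the large elbow) painted on its floor. Origin: centre of its underside, 3 mm above the bench; floor 3 mm and rim 8 mm above the origin. Own y along the row of bays, own x across the tray, z up.
- bay_tee: Shallow white square bay in the tray, 102 mm outside, 96 mm inside, a dark tee shape (a T, life size of the large tee) painted on its floor. Origin: centre of its underside, 3 mm above the bench; floor 3 mm and rim 8 mm above the origin. Own y along the row of bays, own x across the tray, z up.
- bay_cross: Shallow white square bay in the tray, 102 mm outside, 96 mm inside, a dark cross shape (a plus, life size of the large cross) painted on its floor. Origin: centre of its underside, 3 mm above the bench; floor 3 mm and rim 8 mm above the origin. Own y along the row of bays, own x across the tray, z up.
- tray: Dark steel sorting tray, 320 mm (own y) by 110 mm (own x), 7 mm high, fixed to the bench. Three bays stand in it in a row along own y, 104 mm apart, in an order that changes from start to start. Origin: centre of its underside, on the bench.
Not all that is in view belongs to the job. What is shaped like the part that bears tee_center but pink is not meant. What is shaped like the part that bears elbow_center but orange is not meant.

How it is judged:
By the outcome, as a careful person would: the job done as asked, in the order asked, and still so for the second after the job is handed in, with the robot touching nothing.
It also fails if it takes over 86 s, if anything falls off the work surface, if the arm or the gripper's body presses on something with over 40 N, if the wrist force passes 120 N, or if a joint passes its speed limit or range.

### The arm

A 7-joint arm with a two-finger parallel gripper is mounted at the origin on the work surface. World frame = base frame: x ahead of the robot, y to its left, z up, the work surface at z = 0. Lengths are in mm, angles in rad, forces in N, time in s.
With the tool pointing down it reaches from about 400 to 900 mm from the base axis. Payload 5.6 kg.
Tool frame: the origin (TCP) lies midway between the tips of the shut fingers; the grasp point (between the pads) lies 19 mm behind it; z points along the fingers, y is the direction in which the jaws open and shut (so a half turn about z gives the same grasp; the last joint's range is limited). The gripper opens to 92 mm and grips with 3 to 60 N. Pads are 20 mm wide; open, the fingers measure 128 mm over their backs; the gripper's body (75 mm by 189 mm) begins 69 mm behind the grasp point.
Start: joints at [-1.353, 0.468, -0.012, 1.603, 0.006, 1.071, -0.056], TCP at [167.646, 628.016, 214.592] pointing down, gripper open.
Joint ranges: [-2.53, 2.53], [-0.31, 2.02], [-1.57, 1.55], [0.28, 2.44], [-1.29, 4.43], [0.15, 1.84], [-2.92, 2.92]. Speed limits (rad/s): [2.57, 2.57, 3.14, 3.14, 3.14, 3.14, 3.14].

### API

Orientations are given as a unit quaternion [x, y, z, w].
In Python, from rig import r gives the robot as it stands.
- The arm moves only by the shell command python3 -m creep 'ROWS' [FORCE]. ROWS is JSON, a list of rows, each a list of 7 numbers: the turn, a rotation vector about the tool's x, y, z in degrees, then the shift along the tool's x, y, z in m, then the opening, from -1 (shut) to 1 (fully open). A call has 1 to 20 rows; each row shifts and turns the commanded pose from where the row before left it, along the tool's axes as they then stand; what a row does not reach is not made up. A row lasts 1/8 s, in which the tool goes at most 62.5 mm and 10.7 degrees, less where a joint would pass 70% of its speed; a pose out of reach is approached as far as the arm can. A call with a gripper value outside its range is refused whole. The fingers move at their own pace and stop on an object; FORCE is the grip in N (left out, the last holds). Time passes only in rows, so rows that do not move let the fingers close. It gives the time, the measured TCP pose, the force and the opening at its end, in the units of the state.
- r.observe(): the state, without advancing time (a new reading comes with each control period).
- r.get_image(name): name is "scene" or "top" or "wrist"; returns the picture (400x640x3 uint8, red, green, blue); there is no depth.
- r.camera_params(name): a dict with "camera_matrix" (3x3 intrinsics, pixels), "camera_from_world" (4x4, takes a point from world to camera coordinates). Camera axes: x right, y up, looking along -z (the intrinsics and any distortion apply to the point x, -y, -z); pixel columns grow to the right and rows downward; lengths in mm; the calibration is good to about 2 mm. A picture is of the moment at which its call begins: read the wrist's pose just before it. camera_params takes no time and is no camera call; for the wrist camera it gives the pose at the moment of the call.
- r.sign_off(): hands the job in, once; it reports no verdict.
The state is a dict: "t": time; "q": joint angles; "joint_velocities": joint speeds; "joint_efforts": joint torques, N m; "position": TCP position; "ee_rot": TCP orientation; "force": force on the tool from outside, world axes, zero at the start; "ft_torque": the same for the moment, N m; "width": finger opening in mm.
Only numpy, scipy, OpenCV 4.12 (cv2) and the standard library are available. Lean on these libraries where they do the work, as an engineer would, in place of code of your own. Each camera call takes 0.05 s, during which the arm holds its last target.

## Working session

There is one attempt and no reset: what is moved stays moved. The work goes in short steps, Python scripts to look and compute and a shell command to move; the robot and the scene stay as the last step left them, time stands still between calls to the robot, and variables do not carry over. Pictures are saved under pics/ and viewed, and the job is handed in when it is done.

```bash
ls; mkdir -p pics; python3 - <<'E'
from rig import r
import cv2
s=r.observe();print({k:s[k] for k in('t','position','ee_rot','force','width')})
for n in('top','scene','wrist'):
    p=r.camera_params(n);print(n,p)
    cv2.imwrite(f'pics/{n}0.png',cv2.cvtColor(r.get_image(n),cv2.COLOR_RGB2BGR))
E
```

```text
pics
{'t': 0.0, 'position': array([167.51760225, 627.441062  , 213.65772243]), 'ee_rot': array([ 1.30052173e-01,  9.91506770e-01, -8.69910697e-04, -3.98005813e-05]), 'force': array([-0.13802342,  0.3005871 , -0.36819499]), 'width': 91.93154970025118}
top {'camera_matrix': array([[428.99661948,   0.        , 317.63107883],
       [  0.        , 428.99661948, 197.38140963],
       [  0.        ,   0.        ,   1.        ]]), 'camera_from_world': array([[ 1.46758424e-02, -9.99845911e-01, -9.63190727e-03,
         3.55289646e+01],
       [ 9.87156208e-01,  1.29556391e-02,  1.59231818e-01,
        -5.33273051e+02],
       [-1.59082495e-01, -1.18450581e-02,  9.87194233e-01,
        -1.09420313e+03],
       [ 0.00000000e+00,  0.00000000e+00,  0.00000000e+00,
         1.00000000e+00]])}
scene {'camera_matrix': array([[490.11180795,   0.        , 317.90249169],
       [  0.        , 490.11180795, 195.6036503 ],
       [  0.        ,   0.        ,   1.        ]]), 'camera_from_world': array([[-3.75600370e-02,  9.99210413e-01, -1.29535694e-02,
        -3.52856650e+01],
       [-8.45262804e-01, -2.48534668e-02,  5.33772515e-01,
         4.22192129e+02],
       [ 5.33029113e-01,  3.09976858e-02,  8.45528892e-01,
        -1.39760057e+03],
       [ 0.00000000e+00,  0.00000000e+00,  0.00000000e+00,
         1.00000000e+00]])}
wrist {'camera_matrix': array([[343.47446166,   0.        , 322.25582472],
       [  0.        , 343.47446166, 200.03713336],
       [  0.        ,   0.        ,   1.        ]]), 'camera_from_world': array([[ 2.57384833e-01,  9.66307511e-01, -1.68548496e-03,
        -6.49075460e+02],
       [-9.22606569e-01,  2.45225317e-01, -2.97761084e-01,
         3.34688144e+01],
       [-2.87315449e-01,  7.81942265e-02,  9.54638935e-01,
        -3.91647353e+02],
       [ 0.00000000e+00,  0.00000000e+00,  0.00000000e+00,
         1.00000000e+00]])}
```

View pics/top0.png

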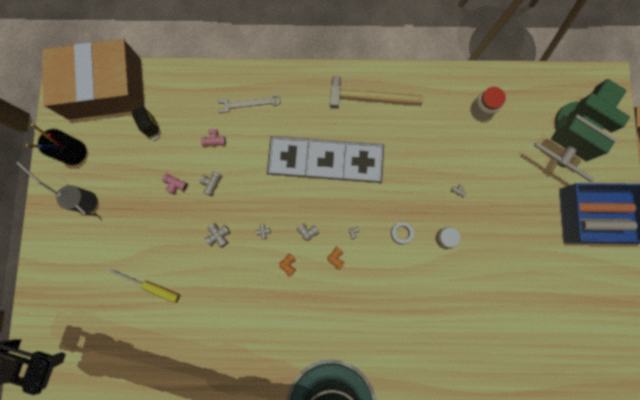

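View pics/scene0.png

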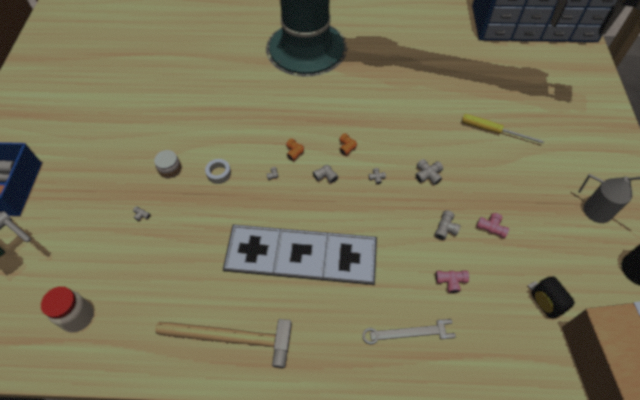

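View pics/wrist0.png

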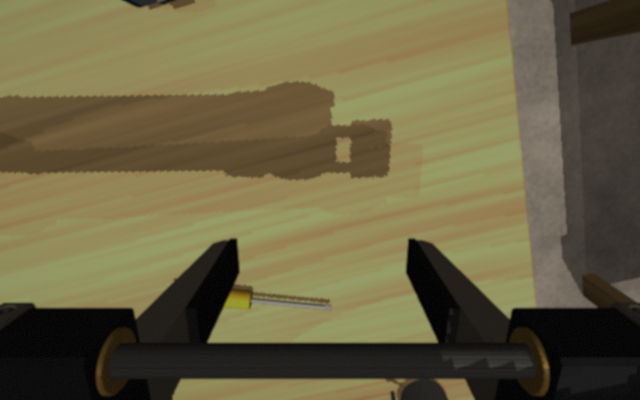

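Candidates in the top view are:
- Crosses: large (217,236), small (263,231).
- Elbows: large steel (308,232), small (354,232), orange (288,264) and (336,257), not meant.
- Tees: large steel (210,183), small (458,190), pink (213,138) and (174,183), not meant.
- Bays: tee (289,158), elbow (326,158), cross (363,161).

I choose the large grey ones and will check them in a close crop and measure them.

```bash
cat > h.py <<'E'
import numpy as np,cv2
from scipy.spatial.transform import Rotation as R
def cast(P,uv,z):
    K=P['camera_matrix'];T=P['camera_from_world'];M=T[:3,:3];c=-M.T@T[:3,3]
    uv=np.atleast_2d(uv).astype(float);d=np.c_[uv,np.ones(len(uv))]@np.linalg.inv(K).T
    d=d*[1,-1,-1]@M
    return c+d*((z-c[2])/d[:,2])[:,None]
def proj(P,X):
    X=np.atleast_2d(X);T=P['camera_from_world'];q=X@T[:3,:3].T+T[:3,3];q=q*[1,-1,-1]@P['camera_matrix'].T
    return q[:,:2]/q[:,2:]
E
python3 - <<'E'
from rig import r
from h import *
im=cv2.imread('pics/top0.png');P=r.camera_params('top')
cv2.imwrite('pics/crop.png',cv2.resize(im[115:285,155:395],None,fx=3.3,fy=3.3,interpolation=cv2.INTER_CUBIC))
hsv=cv2.cvtColor(im,cv2.COLOR_BGR2HSV)
for n,z,(u,v),w in[('cross',20,(217,236),18),('elbow',20,(308,232),15),('tee',20,(210,183),16)]:
    sub=hsv[v-w:v+w,u-w:u+w]
    m=((sub[...,1]<70)).astype(np.uint8)
    k,l,st,ce=cv2.connectedComponentsWithStats(m);i=1+np.argmax(st[1:,4])
    print(n,st[i],cast(P,ce[i]+[u-w,v-w],z).round(1))
for n,p in[('b_tee',(289,157)),('b_elb',(326,159)),('b_cr',(363,161)),('c1',(270,137)),('c2',(384,143)),('c3',(381,182)),('c4',(266,174))]: print(n,cast(P,p,8).round(1))
E
```

```text
cross [  6   5  24  24 357] [[432.  311.4  20. ]]
elbow [  4   7  21  16 204] [[444.6  70.4  20. ]]
tee [  6   4  21  24 273] [[574.8 337.9  20. ]]
b_tee [[650.9 124.5   8. ]]
b_elb [[646.4  21.7   8. ]]
b_cr [[642.  -80.7   8. ]]
c1 [[707.8 179.2   8. ]]
c2 [[ 694.2 -139.3    8. ]]
c3 [[ 583.4 -130.     8. ]]
c4 [[601.9 186.8   8. ]]
```

View pics/crop.png

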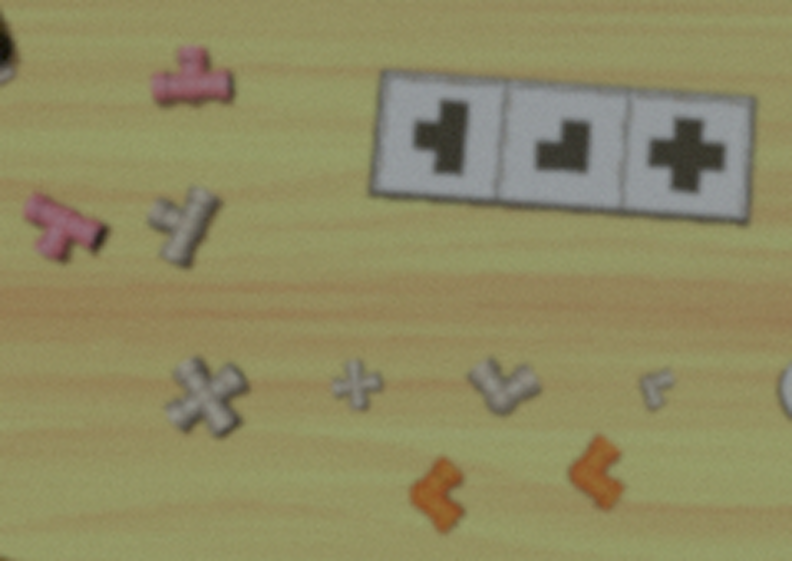

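The crop confirms the three large grey fittings and the bay order: tee, elbow, cross from left to right. Next I work out the move to a close look at the elbow.

```bash
cat >> h.py <<'E'
def tool(s):
    return R.from_quat(s['ee_rot']).as_matrix()
def delta(s,target):
    return tool(s).T@(np.array(target)-s['position'])/1000
E
python3 - <<'E'
from rig import r
from h import *
s=r.observe();P=r.camera_params('wrist');T=P['camera_from_world'];M=T[:3,:3];c=-M.T@T[:3,3]
A=tool(s);print(A.round(3));print('cam in tool',A.T@(c-s['position']))
print('view dir in tool',A.T@(-M[2]))
for dz in(100,150,200): print(dz,proj(P,s['position']+[0,0,-dz]))
print(delta(s,[445-40,70,170]))
print(delta(s,[445,70,170]))
E
```

```text
[[-0.966  0.258 -0.   ]
 [ 0.258  0.966 -0.001]
 [-0.    -0.001 -1.   ]]
cam in tool [ 8.50190793e+01 -7.98078918e-02 -1.69007443e+02]
view dir in tool [-2.97645332e-01  2.99036812e-05  9.54676519e-01]
100 [[322.50112194 201.36001405]]
150 [[322.54104541 185.6661708 ]]
200 [[322.57087499 173.94021665]]
[-0.37322971 -0.47742885  0.044544  ]
[-0.41187635 -0.46711201  0.04453476]
```

```bash
python3 -m creep '[[0,0,0,-0.029,-0.033,0.004,1],[0,0,0,-0.029,-0.033,0.004,1],[0,0,0,-0.029,-0.033,0.004,1],[0,0,0,-0.029,-0.033,0.004,1],[0,0,0,-0.029,-0.033,0.004,1],[0,0,0,-0.029,-0.033,0.004,1],[0,0,0,-0.029,-0.033,0.004,1],[0,0,0,-0.029,-0.033,0.004,1],[0,0,0,-0.029,-0.033,0.004,1],[0,0,0,-0.029,-0.033,0.004,1],[0,0,0,-0.029,-0.033,0.004,1],[0,0,0,-0.029,-0.033,0.004,1],[0,0,0,-0.029,-0.033,0.004,1],[0,0,0,-0.029,-0.033,0.004,1],[0,0,0,0,0,0,1],[0,0,0,0,0,0,1]]'
```

```text
t: 2.15
position: [440.3, 77.5, 158.5]
ee_rot: [0.13, 0.992, 0.0, -0.0]
force: [-0.0, 0.9, 1.0]
width: 92.1
```

```bash
cat > look.py <<'E'
import sys,json
from rig import r
from h import *
def look(name):
    s=r.observe();P=r.camera_params('wrist')
    im=cv2.cvtColor(r.get_image('wrist'),cv2.COLOR_RGB2BGR);cv2.imwrite(f'pics/{name}.png',im)
    return s,P,im
E
python3 - <<'E'
from look import *
import pickle
s,P,im=look('w_elbow');pickle.dump((s,P),open('w_elbow.pkl','wb'))
E
```

```text
(no output)
```

View pics/w_elbow.png

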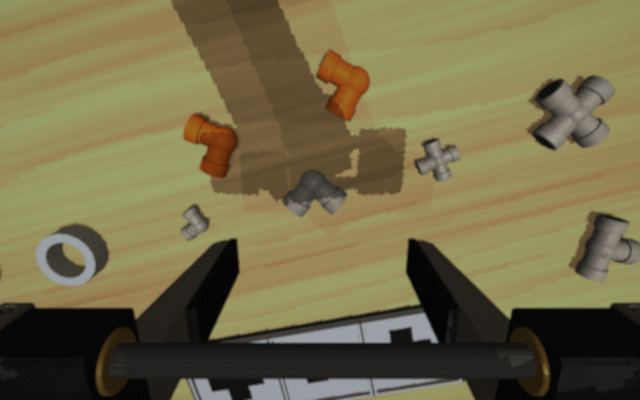

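The large steel elbow is at (315,190), half in the gripper's shadow. The small elbow is at (194,222) and the orange ones at (345,85) and (212,145). I enlarge it to get its corner and legs.

```bash
cat > seg.py <<'E'
from look import *
def seg(im,box,smax,name):
    u0,v0,u1,v1=box
    sub=im[v0:v1,u0:u1];h=cv2.cvtColor(sub,cv2.COLOR_BGR2HSV)
    m=(h[...,1]<smax).astype(np.uint8)
    m=cv2.morphologyEx(m,cv2.MORPH_OPEN,np.ones((3,3)))
    k,l,st,ce=cv2.connectedComponentsWithStats(m);i=1+np.argmax(st[1:,4]);m=(l==i).astype(np.uint8)
    c=max(cv2.findContours(m,0,cv2.CHAIN_APPROX_NONE)[0],key=cv2.contourArea)
    S=6;o=cv2.resize(sub,None,fx=S,fy=S,interpolation=cv2.INTER_CUBIC)
    cv2.drawContours(o,[c*S+S//2],-1,(0,0,255),1);
    rect=cv2.minAreaRect(c);cv2.drawContours(o,[(cv2.boxPoints(rect)*S).astype(int)],-1,(0,255,0),1)
    cv2.imwrite(f'pics/{name}.png',o)
    return c.reshape(-1,2)+[u0,v0],rect
E
python3 - <<'E'
from seg import *;import pickle
s,P=pickle.load(open('w_elbow.pkl','rb'));im=cv2.imread('pics/w_elbow.png')
c,rect=seg(im,(270,155,365,230),75,'seg_elbow');print(rect,cv2.contourArea(c.astype(np.int32)))
W=cast(P,c,13)[:,:2];print(cv2.minAreaRect(W.astype(np.float32)))
E
```

```text
((44.322532653808594, 43.929500579833984), (48.39070510864258, 49.799747467041016), 40.10091018676758) 1576.5
((450.06243896484375, 66.91193389892578), (46.727325439453125, 48.583763122558594), 35.09935760498047)
```

View pics/seg_elbow.png

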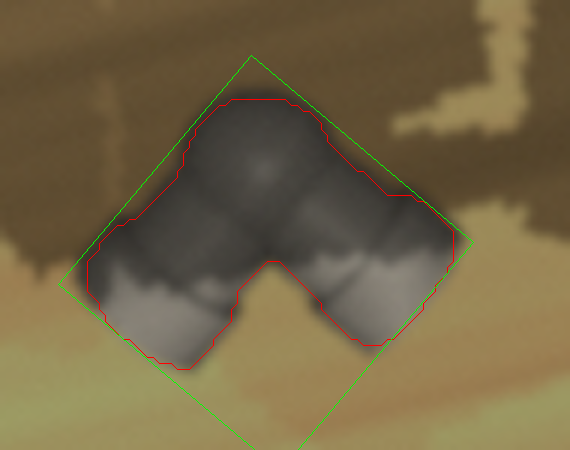

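```bash
python3 - <<'E'
from look import *
s=r.observe();print(s['q'].round(2),delta(s,[444.6,74.7,8]).round(4))
P=r.camera_params('wrist')
for n,p in[('or1',(345,85)),('or2',(212,145)),('sm',(194,222)),('scross',(437,160)),('cross',(574,112)),('tee',(605,246))]:print(n,cast(P,p,13).round(0))
E
```

```text
[-0.53  0.2   0.31  2.15 -0.09  0.8   1.15] [-0.0052 -0.0021  0.1505]
or1 [[357. 121.  13.]]
or2 [[376.  -9.  13.]]
sm [[442. -52.  13.]]
scross [[442. 187.  13.]]
cross [[431. 312.  13.]]
tee [[572. 336.  13.]]
```

```bash
python3 -m creep '[[0,0,0,-0.005,-0.002,0.010,0.5],[0,0,10,0,0,0.02,0.5],[0,0,10,0,0,0.02,0.5],[0,0,10,0,0,0.02,0.5],[0,0,10,0,0,0.02,0.5],[0,0,0,0,0,0,0.5]]'; python3 - <<'E'
from look import *
s,P,im=look('w_elbow2');print(s['t'],s['q'].round(2),tool(s)[:,1].round(3),delta(s,[444.6,74.7,8]).round(4),s['width'])
E
```

```text
t: 2.95
position: [443.7, 73.9, 67.1]
ee_rot: [0.46, 0.888, -0.002, -0.001]
force: [-0.8, 0.2, 0.4]
width: 69.4
2.95 [-0.58  0.39  0.41  2.21 -0.27  0.6   0.63] [ 0.817  0.577 -0.004] [0.0001 0.0014 0.0591] 69.35028541295706
```

View pics/w_elbow2.png

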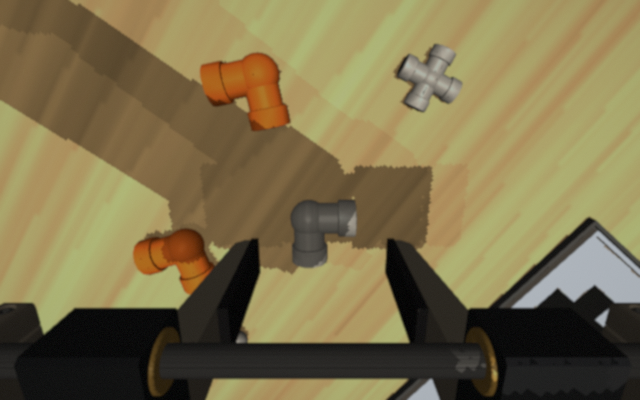

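The elbow is aligned with the jaws: corner at (308,217), leg end at (355,217), middle about column 323. I descend and grip.

```bash
python3 -m creep '[[0,0,0,0,0.001,0.025,0.5],[0,0,0,0,0,0.025,0.5],[0,0,0,0,0,0.009,0.5],[0,0,0,0,0,0,0.5],[0,0,0,0,0,0,-1],[0,0,0,0,0,0,-1],[0,0,0,0,0,0,-1],[0,0,0,0,0,0,-1],[0,0,0,0,0,0,-1]]' 35
```

```text
t: 4.12
position: [446.0, 74.5, 10.1]
ee_rot: [0.461, 0.887, 0.0, 0.0]
force: [-1.9, 0.1, 6.5]
width: 43.6
```

```bash
python3 -m creep '[[0,0,0,0,0,-0.02,-1],[0,0,0,0,0,-0.03,-1],[0,0,0,0,0,-0.02,-1],[0,0,0,0,0,0,-1]]'; python3 - <<'E'
from look import *
s,P,im=look('w_el3');print(s['width'],s['force'].round(1),delta(s,[641.6,30.8,60]).round(4))
E
```

```text
t: 4.62
position: [446.8, 74.7, 80.5]
ee_rot: [0.461, 0.887, 0.001, 0.001]
force: [-0.2, 0.1, -1.4]
width: 43.6
43.555767209844795 [-0.2  0.1 -1.4] [-0.1479  0.1341  0.021 ]
```

View pics/w_el3.png

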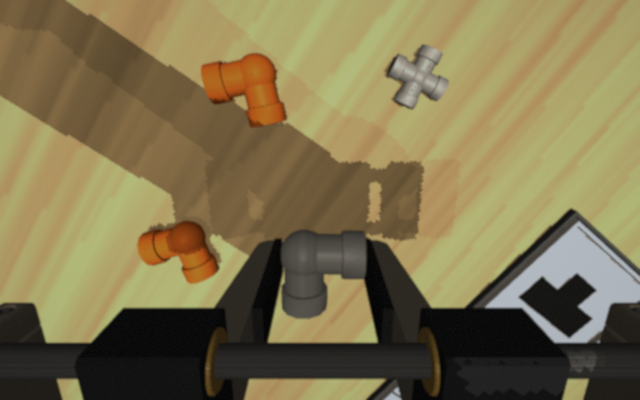

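The elbow is held level between the pads, corner at (305,252) and leg end at (360,252). I carry it to the middle bay.

```bash
python3 -m creep '[[0,0,0,-0.025,0.022,0,-1],[0,0,0,-0.025,0.022,0,-1],[0,0,0,-0.025,0.022,0,-1],[0,0,0,-0.025,0.022,0,-1],[0,0,0,-0.025,0.022,0,-1],[0,0,0,-0.023,0.024,0,-1],[0,0,0,0,0,0,-1],[0,0,0,0,0,0,-1]]'; python3 - <<'E'
from look import *
s,P,im=look('w_el4');print(s['width'],s['force'].round(1),delta(s,[641.6,30.8,16]).round(4),proj(P,[[647,23,8]]))
E
```

```text
t: 5.68
position: [638.8, 30.1, 77.8]
ee_rot: [0.461, 0.887, -0.001, -0.002]
force: [0.1, -0.0, -1.7]
width: 44.0
43.99488718763192 [ 0.1 -0.  -1.7] [-0.0011  0.0029  0.0618] [[326.41107973 226.90779503]]
```

View pics/w_el4.png

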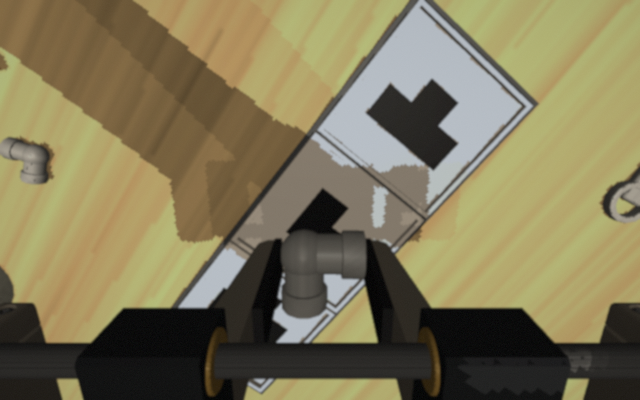

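The middle bay's corners centre on about (328,225), matching the predicted (326,227). Lowering.

```bash
python3 -m creep '[[0,0,0,-0.001,0.003,0.025,-1],[0,0,0,0,0,0.02,-1],[0,0,0,0,0,0.01,-1],[0,0,0,0,0,0.005,-1],[0,0,0,0,0,0,-1],[0,0,0,0,0,0,-1]]'
```

```text
t: 6.48
position: [644.1, 31.0, 20.3]
ee_rot: [0.461, 0.887, 0.0, 0.0]
force: [0.2, 0.2, -1.8]
width: 43.7
```

```bash
python3 -m creep '[[0,0,0,0,0,0.003,-1],[0,0,0,0,0,0.001,-1],[0,0,0,0,0,0,-1],[0,0,0,0,0,0,-1]]'
```

```text
t: 6.98
position: [643.9, 31.1, 16.2]
ee_rot: [0.461, 0.887, 0.0, 0.0]
force: [-1.9, 0.2, 5.1]
width: 43.5
```

```bash
python3 -m creep '[[0,0,0,0,0,0,0.3],[0,0,0,0,0,0,0.3],[0,0,0,0,0,0,0.3],[0,0,0,0,0,-0.02,0.3],[0,0,0,0,0,-0.04,1],[0,0,0,0,0,-0.04,1],[0,0,0,0,0,-0.02,1],[0,0,0,0,0,0,1]]'; python3 - <<'E'
from look import *
s,P,im=look('w_el5');print(s['width'],s['force'].round(1),s['q'].round(2))
print(delta(s,[575,338,150]).round(4))
E
```

```text
t: 7.98
position: [644.6, 31.2, 137.5]
ee_rot: [0.461, 0.887, 0.001, 0.001]
force: [-0.4, 0.4, -0.1]
width: 91.9
91.90750922163276 [-0.4  0.4 -0.1] [-0.42  0.56  0.44  1.7  -0.29  0.93  0.75]
[ 0.2911  0.1193 -0.0125]
```

View pics/w_el5.png

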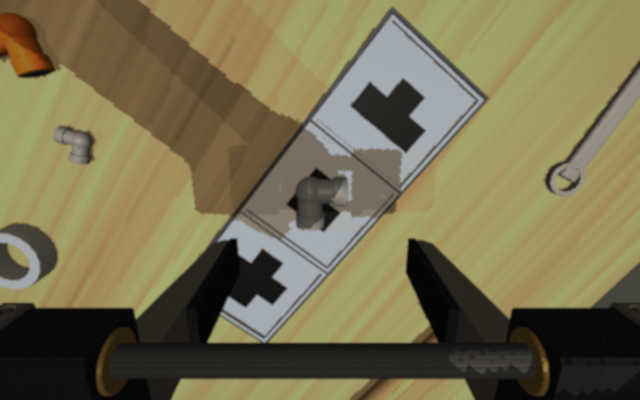

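The elbow lies flat in its bay at (320,198). On to the tee, turning towards its run on the way.

```bash
python3 -m creep '[[0,0,0,0.040,0.017,-0.002,1],[0,0,0,0.042,0.017,-0.002,1],[0,0,0,0.042,0.017,-0.002,1],[0,0,0,0.042,0.017,-0.002,1],[0,0,0,0.042,0.017,-0.002,1],[0,0,0,0.042,0.017,-0.002,1],[0,0,0,0.041,0.017,0,1],[0,0,10,0,0,0,1],[0,0,10,0,0,0,1],[0,0,10,0,0,0,1],[0,0,10,0,0,0,1],[0,0,10,0,0,0,1],[0,0,4,0,0,0,1],[0,0,0,0,0,0,1]]'; python3 - <<'E'
from look import *
import pickle
s,P,im=look('w_tee');print(s['width'],tool(s)[:,1].round(3))
pickle.dump((s,P),open('w_tee.pkl','wb'))
E
```

```text
t: 9.78
position: [572.9, 337.1, 145.5]
ee_rot: [0.814, 0.581, -0.002, 0.0]
force: [-0.4, -0.7, 0.4]
width: 91.9
91.85437983459883 [ 0.946 -0.324 -0.001]
```

View pics/w_tee.png

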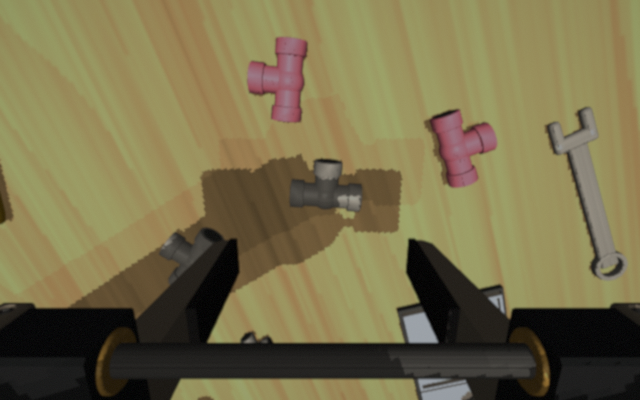

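```bash
python3 - <<'E'
from seg import *;import pickle
s,P=pickle.load(open('w_tee.pkl','rb'));im=cv2.imread('pics/w_tee.png')
c,rect=seg(im,(280,148,375,222),75,'seg_tee');print(rect)
W=cast(P,c,13)[:,:2];print(cv2.minAreaRect(W.astype(np.float32)))
A=tool(s)
L=(W-s['position'][:2])@A[:2,:2];print(L.min(0),L.max(0))
E
```

```text
((46.41764831542969, 36.304725646972656), (71.98808288574219, 48.5421257019043), 4.68589973449707)
((577.6453857421875, 340.19366455078125), (45.470794677734375, 66.04947662353516), 66.21275329589844)
[-20.56549245 -30.31689462] [27.31800077 35.17491143]
```

View pics/seg_tee.png

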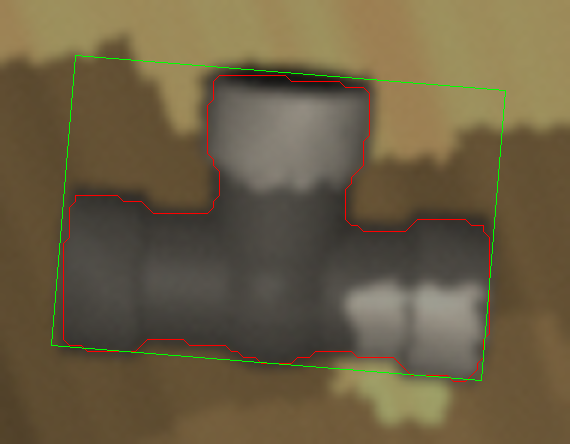

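```bash
python3 -m creep '[[0,0,0,-0.005,0.003,0.02,1],[0,0,5,0,0,0.02,1],[0,0,0,0,0,0.02,1],[0,0,0,0,0,0.02,1],[0,0,0,0,0,0,1],[0,0,0,0,0,0,1]]'; python3 - <<'E'
from look import *
s,P,im=look('w_tee2');print(s['width'],delta(s,[573.8,331.5,9]).round(4))
E
```

```text
t: 10.58
position: [575.6, 331.9, 67.9]
ee_rot: [0.838, 0.545, 0.0, 0.0]
force: [0.6, -0.2, -0.4]
width: 91.7
91.66706238682033 [-0.0011 -0.0015  0.0589]
```

View pics/w_tee2.png

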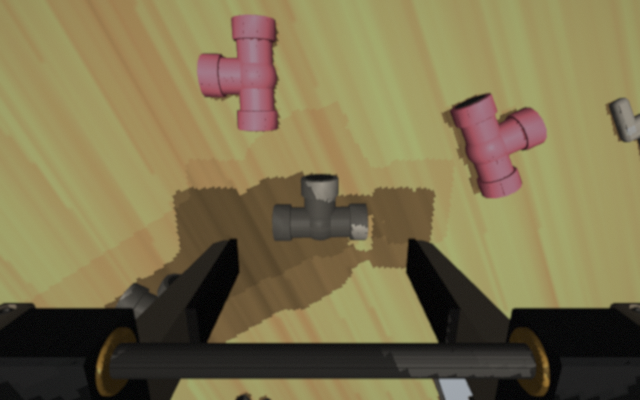

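Run spans columns 273–369, centred and level with the jaws. Descend and grip.

```bash
python3 -m creep '[[0,0,0,-0.001,-0.001,0.025,1],[0,0,0,0,0,0.02,1],[0,0,0,0,0,0.012,1],[0,0,0,0,0,0,1],[0,0,0,0,0,0,-1],[0,0,0,0,0,0,-1],[0,0,0,0,0,0,-1],[0,0,0,0,0,0,-1],[0,0,0,0,0,-0.02,-1],[0,0,0,0,0,-0.03,-1],[0,0,0,0,0,-0.02,-1],[0,0,0,0,0,0,-1]]' 35;  python3 - <<'E'
from look import *
s,P,im=look('w_tee3');print(s['force'].round(1),delta(s,[651,126,75]).round(4))
E
```

```text
t: 12.12
position: [574.9, 332.0, 82.8]
ee_rot: [0.838, 0.545, 0.002, -0.0]
force: [-0.2, 0.0, -2.3]
width: 63.9
[-0.2  0.  -2.3] [-0.1574  0.1531  0.0076]
```

View pics/w_tee3.png

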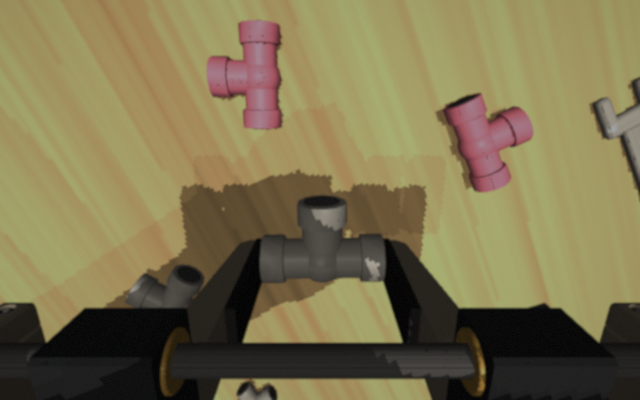

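```bash
python3 -m creep '[[0,0,0,-0.030,0.027,0,-1],[0,0,0,-0.030,0.027,0,-1],[0,0,0,-0.030,0.027,0,-1],[0,0,0,-0.030,0.027,0,-1],[0,0,0,-0.026,0.024,0,-1],[0,0,0,-0.020,0.020,0,-1],[0,0,0,0,0,0,-1],[0,0,0,0,0,0,-1]]';  python3 - <<'E'
from look import *
s,P,im=look('w_tee4');print(s['force'].round(1),delta(s,[647.1,118.3,18]).round(4),proj(P,[[651,127,8]]))
E
```

```text
t: 13.18
position: [644.4, 119.2, 79.6]
ee_rot: [0.838, 0.545, -0.001, -0.001]
force: [0.4, 0.5, -0.7]
width: 63.4
[ 0.4  0.5 -0.7] [0.0003 0.003  0.0615] [[326.86526074 199.48659303]]
```

View pics/w_tee4.png

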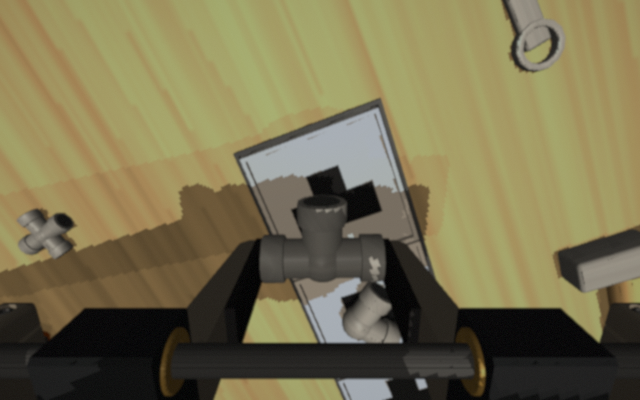

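Bay corners centre on about (329,198), as predicted (327,199). The tee bay is the right one and clear. Lowering.

```bash
python3 -m creep '[[0,0,0,0,0.003,0.025,-1],[0,0,0,0,0,0.018,-1],[0,0,0,0,0,0.010,-1],[0,0,0,0,0,0.004,-1],[0,0,0,0,0,0,-1],[0,0,0,0,0,0,-1]]'
```

```text
t: 13.98
position: [648.6, 116.7, 24.2]
ee_rot: [0.838, 0.545, 0.001, 0.0]
force: [-1.2, -0.2, -1.6]
width: 63.2
```

```bash
python3 -m creep '[[0,0,0,0.001,0,0.004,-1],[0,0,0,0,0,0.002,-1],[0,0,0,0,0,0,-1],[0,0,0,0,0,0,-1]]'
```

```text
t: 14.48
position: [648.5, 117.6, 17.6]
ee_rot: [0.838, 0.545, 0.0, 0.0]
force: [0.4, -0.3, -2.5]
width: 63.3
```

```bash
python3 -m creep '[[0,0,0,0,0,0.001,-1],[0,0,0,0,0,0.001,-1],[0,0,0,0,0,0,-1]]'
```

```text
t: 14.85
position: [648.6, 117.6, 17.1]
ee_rot: [0.838, 0.545, 0.0, -0.0]
force: [-3.5, 0.1, 9.3]
width: 63.7
```

```bash
python3 -m creep '[[0,0,0,0,0,0,0.7],[0,0,0,0,0,0,0.7],[0,0,0,0,0,0,0.7],[0,0,0,0,0,-0.02,0.7],[0,0,0,0,0,-0.04,1],[0,0,0,0,0,-0.04,1],[0,0,0,0,0,-0.02,1],[0,0,0,0,0,0,1]]'; python3 - <<'E'
from look import *
s,P,im=look('w_tee5');print(s['width'],s['force'].round(1),s['q'].round(2))
print(delta(s,[432,311,150]).round(4))
E
```

```text
t: 15.85
position: [649.4, 117.9, 137.4]
ee_rot: [0.838, 0.545, 0.002, 0.0]
force: [-1.3, -0.1, -0.6]
width: 92.0
92.01736011465071 [-1.3 -0.1 -0.6] [-0.68  0.63  0.66  1.68 -0.45  0.98 -0.29]
[ 0.0883 -0.277  -0.0131]
```

View pics/w_tee5.png

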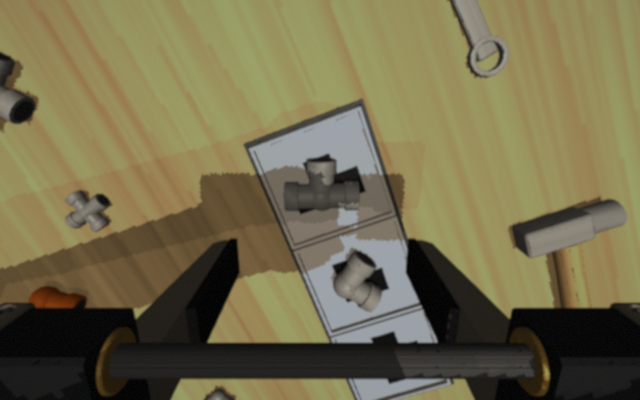

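The tee is in its bay at (322,190), flat. Now the cross.

```bash
python3 -m creep '[[0,0,0,0.013,-0.040,-0.002,1],[0,0,0,0.013,-0.040,-0.002,1],[0,0,0,0.013,-0.040,-0.002,1],[0,0,0,0.013,-0.040,-0.002,1],[0,0,0,0.013,-0.040,-0.002,1],[0,0,0,0.013,-0.040,-0.002,1],[0,0,0,0.010,-0.037,0,1],[0,0,0,0,0,0,1],[0,0,0,0,0,0,1]]';  python3 - <<'E'
from seg import *
import pickle
s,P,im=look('w_cr');pickle.dump((s,P),open('w_cr.pkl','wb'))
E
```

```text
t: 17.02
position: [431.0, 309.7, 146.7]
ee_rot: [0.838, 0.545, -0.001, 0.001]
force: [0.0, -0.5, 0.6]
width: 92.2
```

View pics/w_cr.png

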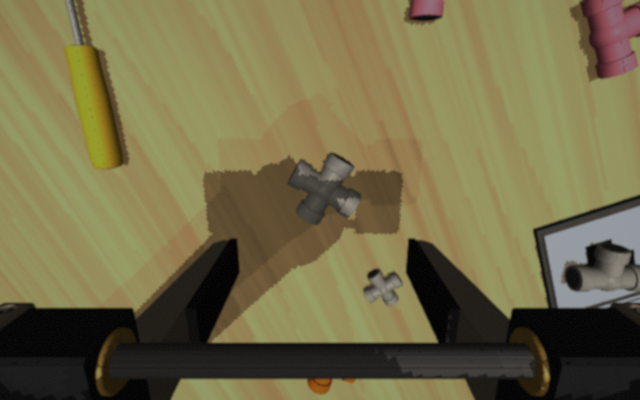

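```bash
python3 - <<'E'
from seg import *;import pickle
s,P=pickle.load(open('w_cr.pkl','rb'));im=cv2.imread('pics/w_cr.png')
c,rect=seg(im,(280,143,372,233),75,'seg_cr')
W=cast(P,c,13)[:,:2];print(cv2.minAreaRect(W.astype(np.float32)),s['q'].round(2))
A=tool(s);print(np.degrees(np.arctan2(A[1,1],A[0,1])))
print('scross',cast(P,(383,288),8))
E
```

```text
((432.0736999511719, 309.1756896972656), (61.002159118652344, 60.706390380859375), 79.2960205078125) [-1.24  0.41  0.69  1.99 -0.34  0.86 -0.78]
-23.956695883184
scross [[444.41993703 187.92811223   8.        ]]
```

View pics/seg_cr.png

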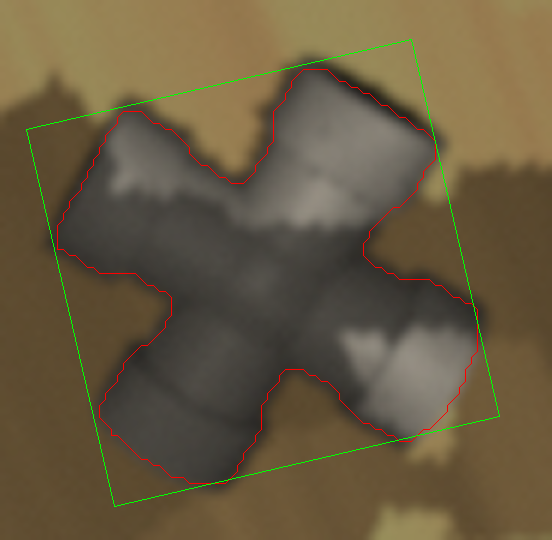

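```bash
python3 - <<'E'
from seg import *;import pickle
s,P=pickle.load(open('w_cr.pkl','rb'));im=cv2.imread('pics/w_cr.png')
c,rect=seg(im,(280,143,372,233),75,'seg_cr')
m=np.zeros(im.shape[:2],np.uint8);cv2.drawContours(m,[c.astype(np.int32)],-1,1,-1)
v,u=np.nonzero(m);W=cast(P,np.c_[u,v],15)[:,:2];ce=W.mean(0);d=(W-ce)@[1,1j]
print(ce,np.degrees(np.angle((d**4).sum())/4))
E
```

```text
[432.62444821 309.80894135] 35.04908580807841
```

```bash
python3 -m creep '[[0,0,10,0,0.001,0.02,1],[0,0,10,0,0,0.02,1],[0,0,11,0,0,0.02,1],[0,0,0,0,0,0.02,1],[0,0,0,0,0,0,1],[0,0,0,0,0,0,1]]'; python3 - <<'E'
from look import *
s,P,im=look('w_cr2');print(s['width'],tool(s)[:,1],delta(s,[432.4,309.5,9]).round(4))
E
```

```text
t: 17.82
position: [432.6, 309.8, 68.0]
ee_rot: [0.953, 0.304, 0.0, -0.0]
force: [1.6, 0.0, 0.5]
width: 92.1
92.11477953729539 [ 5.78614559e-01 -8.15601122e-01 -4.02077058e-05] [-0.0004  0.0002  0.059 ]
```

View pics/w_cr2.png

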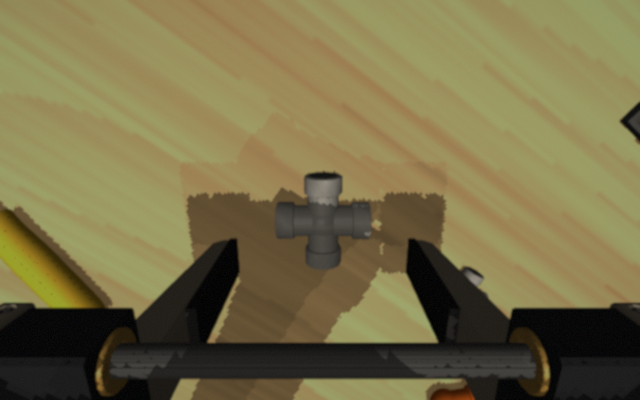

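The cross is centred (columns 276–371), arms level with the jaws. The small cross at (470,275) is clear of the finger. Gripping.

```bash
python3 -m creep '[[0,0,0,0,0,0.025,1],[0,0,0,0,0,0.02,1],[0,0,0,0,0,0.012,1],[0,0,0,0,0,0,1],[0,0,0,0,0,0,-1],[0,0,0,0,0,0,-1],[0,0,0,0,0,0,-1],[0,0,0,0,0,0,-1],[0,0,0,0,0,-0.02,-1],[0,0,0,0,0,-0.03,-1],[0,0,0,0,0,-0.02,-1],[0,0,0,0,0,0,-1]]' 40;  python3 - <<'E'
from look import *
s,P,im=look('w_cr3');print(s['force'].round(1),s['q'].round(2),delta(s,[642.3,-80,80]).round(4))
E
```

```text
t: 19.38
position: [432.6, 311.1, 82.3]
ee_rot: [0.953, 0.303, 0.001, -0.001]
force: [-0.5, 0.6, -2.7]
width: 63.8
[-0.5  0.6 -2.7] [-1.27  0.55  0.75  2.03 -0.54  0.77 -1.15] [-0.0551  0.4403  0.0016]
```

View pics/w_cr3.png

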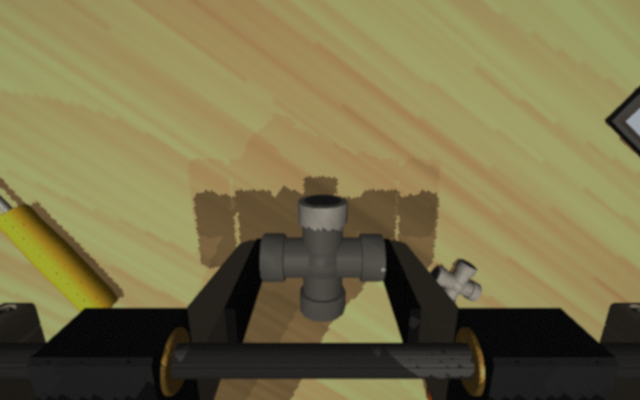

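```bash
python3 -m creep '[[0,0,0,-0.005,0.036,0,-1],[0,0,0,-0.005,0.040,0,-1],[0,0,0,-0.005,0.040,0,-1],[0,0,0,-0.005,0.040,0,-1],[0,0,0,-0.005,0.040,0,-1],[0,0,0,-0.005,0.040,0,-1],[0,0,0,-0.005,0.040,0,-1],[0,0,0,-0.005,0.040,0,-1],[0,0,0,-0.005,0.040,0,-1],[0,0,0,-0.005,0.040,0,-1],[0,0,0,-0.005,0.036,0,-1],[0,0,0,0,0.008,0,-1],[0,0,0,0,0,0,-1],[0,0,0,0,0,0,-1]]';  python3 - <<'E'
from look import *
s,P,im=look('w_cr4');print(s['force'].round(1),s['q'].round(2),delta(s,[642.3,-80,18]).round(4),proj(P,[[642.3,-80,8]]))
E
```

```text
t: 21.18
position: [640.7, -78.8, 79.8]
ee_rot: [0.953, 0.304, -0.001, -0.001]
force: [0.6, -0.0, -2.4]
width: 63.5
[ 0.6 -0.  -2.4] [-0.42  0.71  0.71  1.74 -0.57  0.9  -0.42] [0.0006 0.002  0.0618] [[325.28150039 210.97282851]]
```

View pics/w_cr4.png

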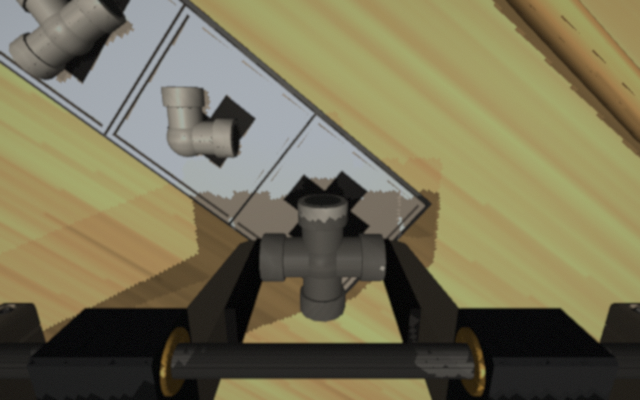

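Cross bay centre is about (330,212), with 325 predicted. The elbow and tee lie well inside their bays. Lowering.

```bash
python3 -m creep '[[0,0,0,0,0.004,0.025,-1],[0,0,0,0,0,0.018,-1],[0,0,0,0,0,0.010,-1],[0,0,0,0,0,0.006,-1],[0,0,0,0,0,0.001,-1],[0,0,0,0,0,0.001,-1],[0,0,0,0,0,0,-1],[0,0,0,0,0,0,-1]]'
```

```text
t: 22.22
position: [643.9, -84.0, 20.0]
ee_rot: [0.953, 0.303, 0.0, 0.0]
force: [0.7, -1.0, -1.7]
width: 63.4
```

```bash
python3 -m creep '[[0,0,0,0,0,0.001,-1],[0,0,0,0,0,0.001,-1],[0,0,0,0,0,0.001,-1],[0,0,0,0,0,0,-1],[0,0,0,0,0,0,-1]]'
```

```text
t: 22.85
position: [643.7, -84.0, 17.1]
ee_rot: [0.953, 0.303, 0.0, -0.0]
force: [-2.6, 0.9, 5.0]
width: 63.9
```

Contact. Release, lift and move back for a clear view.

```bash
python3 -m creep '[[0,0,0,0,0,0,0.7],[0,0,0,0,0,0,0.7],[0,0,0,0,0,0,0.7],[0,0,0,0,0,-0.02,0.7],[0,0,0,0,0,-0.04,1],[0,0,0,0,0,-0.04,1],[0,0,0,0,0,-0.04,1],[0,0,0,-0.03,0.03,-0.02,1],[0,0,0,-0.03,0.03,0,1],[0,0,0,-0.03,0.03,0,1],[0,0,0,-0.03,0.03,0,1],[0,0,0,-0.03,0.03,0,1],[0,0,0,0,0,0,1],[0,0,0,0,0,0,1]]'; python3 - <<'E'
from look import *
look('w_end')
for n in('top','scene'):
    im=cv2.cvtColor(r.get_image(n),cv2.COLOR_RGB2BGR);cv2.imwrite(f'pics/{n}1.png',im)
a=cv2.imread('pics/top1.png')[115:285,155:475];cv2.imwrite('pics/crop1.png',cv2.resize(a,None,fx=2.5,fy=2.5,interpolation=cv2.INTER_CUBIC))
E
```

```text
t: 24.6
position: [608.3, -292.6, 177.4]
ee_rot: [0.953, 0.303, 0.001, -0.0]
force: [0.3, 0.3, 0.1]
width: 91.9
```

View pics/crop1.png

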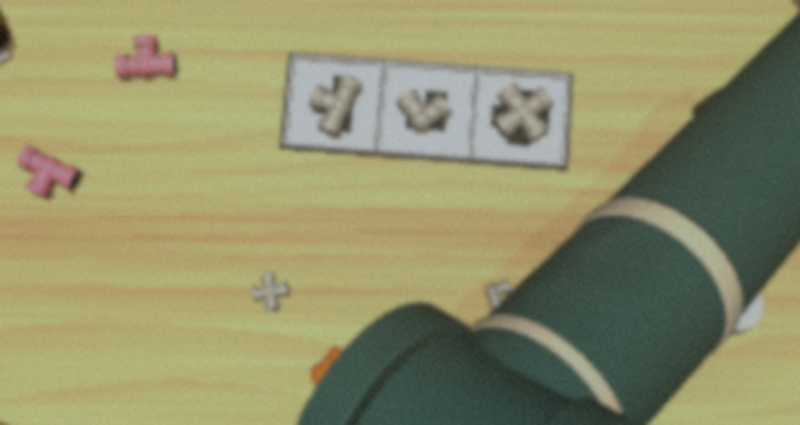

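View pics/scene1.png

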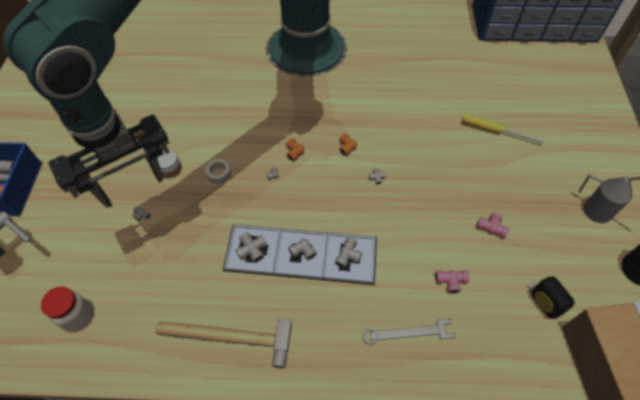

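View pics/w_end.png

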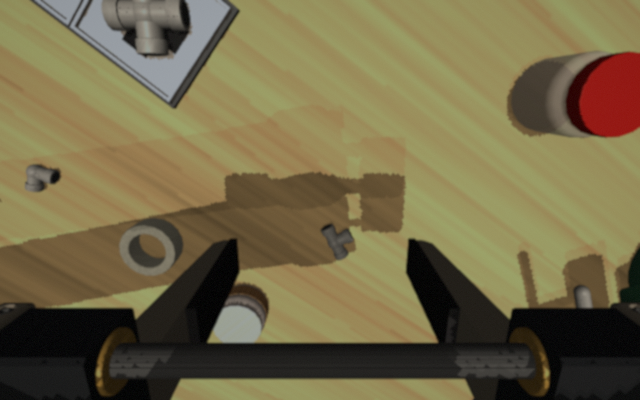

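The scene view shows the cross, elbow and tee inside their bays at (252,247), (301,250) and (348,253). The small fittings are at their starting pixels: (272,174), (377,176) and (141,214). The arm is clear, so I hand in.

```bash
python3 -c "
from rig import r
r.sign_off()"
```

```text
the job is handed in; nothing more can be done
```

The large steel elbow, tee and cross each lie flat in the bay painted with their own shape. They were placed in that order and handed in at about 25 s of the 86 s allowed.

- **Placement:** the last top and scene pictures show all three well inside their bays.
- **Small fittings:** in the scene view all three are at the same pixels as at the start. In the top view the arm hid the small tee and part of the small elbow, but the wrist view also shows both of them.
- **Decoys:** the pink tees and orange elbows were not touched and look unmoved in the scene view.
- **Forces:** the highest upward reading I saw at the end of a move was about 9 N, as the tee touched the bay floor. The gripper was open and clear of everything at hand-in.
- **Disagreements:** the elbow's grip read 43.6 mm against the stated 45 mm, and predicted bay centres differed from the pictures by up to about 3 mm. Both were well within the bay clearance. No check failed.

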